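# Hook the cover-glass carrier out of the deep soak well

## Task

Take the hook rod from its stand, feel for the eye of the cover-glass carrier's lifting tab deep in the soak well, and draw the carrier up and out with the hook; touch it with nothing but the hook, and gently, for the glasses are thin. Set it down upright and flat in the recess of the drain tray, unhook it, and put the rod back in its stand, all the way down. Leave everything else as it is.

Things in the scene. Friction and masses are not known exactly. Their poses are not given: they have to be found in the camera images.
- rod_grip (a point): Centre of the handle of the loose hook rod (80 g): an upright black block 18 (x) x 16 (y) x 50 mm; grasp it with the fingers closing along y. z runs up the rod, x is the way the hook points. Below it a collar 26x26x6 mm, underside 31 mm below this point, then a straight 6 mm steel shank on the rod's axis. At the start it stands in the rod stand.
- hook_foot (a point): Lowest point of the hook rod, on the shank's axis, 116 mm below the handle centre; same axes. From here the 6 mm thick arm of the hook runs along +x (underside at z = 0, top at 6 mm); at its end a tip turns up: outer face at x = 19 mm, top at z = 11 mm, gap between shank and tip 10 mm.
- rod_stand: Fixed stand for the rod, a grey sleeve 92 mm high, open at the top; origin at table level on the axis where the shank stands, z up. Its slot runs from x = -9 to +25 and y = -8 to +8 mm; the hook goes down into it pointing to the stand's +x. With the collar down on the top, the handle centre is 123 mm above this origin, on its axis.
- well: Fixed soak well, a narrow upright aluminium box 74 (x) x 60 (y) x 130 mm, empty, open at the top. Origin at table level on its axis, z up. Inside 66 (x) x 52 (y) mm with straight walls; brackets on the two y walls, 38 mm apart, hold the carrier's ears at z = 44 mm in saddles with 2 mm play along x and cheeks 5 mm high.
- carrier_mid (a point): Centre of the body of the loose white cover-glass carrier, half-way up; z up, x along the well's x. Body 44 (x) x 30 (y) x 36 mm, ears out to y = +/-22 mm at its top edge; about 200 g. At the start it hangs by the ears in the middle of the well, underside 12 mm above the table. Its lifting tab stands up from the middle.
- tab_slot (a point): Centre of the carrier's top face (18 mm above its centre), where a flat steel tab stands up, 28 mm wide (y), 5 mm thick (x). Its top edge is 30 to 58 mm above this point: set anywhere there, not measured; stiff, forces under 25 N do not shift it. An eye goes through it along x, 20 wide, 14 mm high, under a top bar 6 mm high. It can be hooked from -x or +x.
- drain_tray: Fixed white drain tray 110 (x) x 90 (y) x 14 mm; origin at table level under its centre, z up. In its middle a recess 56 (x) x 44 (y) mm, floor 4 mm above the table; the carrier stands in it with its x along the tray's x, either way round (carrier_mid then 22 mm above the table).
- jar_mid (a point): Centre of a loose reagent jar, 43 mm across, 72 mm high, a bystander.
- timer_mid (a point): Centre of a loose bench timer, 62x66x18 mm, a bystander.
Mind the look-alikes: they are no part of the job. What is shaped like the well but orange is not meant.

How it is judged (in metres and radians):
On the way, in this order (a step that is already met when the one before it is completed fails the run):
1. the carrier hangs on the hook, clear above the well (z of carrier_mid in the frame of well above 0.148 m and contact force between hook_rod and carrier above 0.5 N), for 0.2 s.
2. the carrier stands upright in the recess of the drain tray and is unhooked (z of carrier_mid in the frame of drain_tray between 0.018 and 0.026 m and horizontal distance between carrier_mid and drain_tray below 0.016 m and angle between carrier_mid's own z axis and vertical below 0.1 rad and contact force between hook_rod and carrier below 0.05 N), for 0.2 s.
At the end, for the whole second after the job is handed in: The carrier rests upright (0.1 rad) on the floor of the tray's recess, within 16 mm of its centre, unhooked; the rod stands upright (0.1 rad) in its stand, collar down on top (about 4 mm), within 12 mm of its axis; both released and at rest (all of step 2 and linear speed of each of carrier, hook_rod below 0.02 m/s and distance between rod_grip and rod_stand below 0.127 m and horizontal distance between rod_grip and rod_stand below 0.012 m and angle between rod_grip's own z axis and vertical below 0.1 rad); the robot touches nothing.
It fails at once if the hook rod presses or pulls hard on the carrier (over 20 N) (contact force between hook_rod and carrier above 20 N).
It fails at once if the hook rod or the carrier is forced hard against the well (over 20 N) (contact force between any of hook_rod, carrier and well above 20 N).
It fails at once if the carrier is dropped or pushed hard onto the drain tray (over 20 N) (contact force between carrier and drain_tray above 20 N).
It fails at once if the gripper or arm touches the carrier (contact force between any of the fingers, the arm and carrier above 0.5 N).
It fails at once if the jar or the timer is moved over 30 mm (distance of any of jar_mid, timer_mid from where it was at the start of the episode above 0.03 m).
It also fails if it takes over 67 s, if anything falls off the work surface, if the arm or the gripper's body presses on something with over 40 N, if the wrist force passes 120 N, or if a joint passes its speed limit or range.

## Robot

A 6-joint arm with a two-finger parallel gripper is mounted at the origin on a cart in front of the work surface, level with it; the furniture and walls round the work are solid. World frame = base frame: x ahead of the robot, y to its left, z up, the work surface at z = 0. Lengths are in mm, angles in rad, forces in N, time in s.
With the tool pointing down it reaches from about 350 to 875 mm from the base axis. Payload 4.2 kg.
Tool frame: the origin (TCP) lies midway between the tips of the shut fingers; the grasp point (between the pads) lies 19 mm behind it; z points along the fingers, y is the direction in which the jaws open and shut (so a half turn about z gives the same grasp; the last joint's range is limited). The gripper opens to 85 mm and grips with 20 to 120 N. Pads are 22 mm wide; open, the fingers measure 114 mm over their backs; the gripper's body (76 mm by 85 mm) begins 54 mm behind the grasp point. The pads swing forward as they close: fully open they stand 13 mm farther back than shut.
Start: joints at [-1.053, 0.385, 0.008, 0, -1.194, -0.259], TCP at [159.967, -604.16, 231.312] pointing down, gripper open.
Joint ranges: [-3.14, 3.14], [-1.21, 2.06], [-1.07, 1.41], [-3.16, 2.05], [-2.99, -0.16], [-3.1, 3.1]. Speed limits (rad/s): [2.79, 2.79, 3.14, 3.14, 3.14, 3.14].

## Interface

Orientations are given as a unit quaternion [x, y, z, w].
In Python, from bench import arm, eyes, nets gives the robot as it stands.
- The arm moves only by the tool jog_arm, never from a script. Its argument "rows" is a list of rows, each a list of 3 entries, a list of its own where there are three numbers: the shift along the tool's x, y, z in cm, then the turn, a rotation vector about the tool's x, y, z in degrees, then the finger opening in cm, from 0 to 8.54. In form: [[[x, y, z], [ax, ay, az], jaw], ...]. A call has 1 to 10 rows; each row shifts and turns the commanded pose from where the row before left it, along the tool's axes as they then stand; what a row does not reach is not made up. A row lasts 1/8 s, in which the tool goes at most 62.5 mm and 10.7 degrees, less where a joint would pass 70% of its speed; a pose out of reach is approached as far as the arm can. A call with a gripper value outside its range is refused whole. The fingers move at their own pace and stop on an object; the grip force is fixed at half the most. Time passes only in rows, so rows that do not move let the fingers close. It gives the time, the measured TCP pose, the force and the opening at its end, in the units of the state.
- arm.read_state(): the state, without advancing time (a new reading comes with each control period).
- eyes.get_image(name): name is "side" or "top"; returns the picture (384x512x3 uint8, red, green, blue); there is no depth.
- eyes.camera_model(name): a dict with "K" (3x3 intrinsics, pixels), "k1" (the pictures are not rectified: a ray, as slopes to the right and down, at radius r is drawn at 1 + k1 r^2 times it, then the intrinsics apply), "rvec" (rotation vector, rad) and "tvec" (3), from world to camera coordinates, as OpenCV has them. Camera axes: x right, y down, z forward; pixel columns grow to the right and rows downward; lengths in mm; the calibration is good to about 2 mm. A picture is of the moment at which its call begins. camera_model takes no time and is no camera call.
- arm.job_done(): hands the job in, once; it reports no verdict.
Trained networks look in the newest picture that a camera, given by its name, has taken for a name from the list of things; names that differ only in an ending like _2 or _b are one class to them, and where a whole thing is asked for, a point or a joint stands for the part that bears it (a point fixed in the world has none). Each returns a list of dicts, best first, with "conf" (0 to 1); they miss things now and then, are a little off and sometimes report something else, mostly with a low value. They report only what shows in the picture. A call takes as long as a camera call. They do not tell look-alikes from the thing itself.
- nets.boxes_of(camera, name): "position" ([column, row] as shares, 0 to 1, of the picture: columns of its width, rows of its height, amid what is visible of it).
The state is a dict: "clock": time; "joints": joint angles; "joint_vel": joint speeds; "joint_efforts": joint torques, N m; "position": TCP position; "ee_rot": TCP orientation; "contact_force": force on the tool from outside, world axes, zero at the start; "wrist_torque": the same for the moment, N m; "gripper_width": finger opening in mm.
Only numpy, scipy, OpenCV 4.12 (cv2) and the standard library are available. Lean on these libraries where they do the work, as an engineer would, in place of code of your own. Each camera call takes 0.05 s, during which the arm holds its last target.

## Working session

There is one attempt and no reset: what is moved stays moved. The work goes in short steps, Python scripts to look and compute and a tool call to move; the robot and the scene stay as the last step left them, time stands still between calls to the robot, and variables do not carry over. Pictures are saved under pics/ and viewed, and the job is handed in when it is done.

Besides the shell and the picture viewer there is one more tool, called after "Emit:" by a JSON object that holds its "method" and its "body". jog_arm: Moves the arm, as the interface text tells. Its arguments: {"type":"object","properties":{"rows":{"type":"array","items":{"type":"array"}}},"required":["rows"]}

```bash
mkdir -p pics; ls
cat > h.py <<'E'
import numpy as np, cv2
from bench import arm, eyes, nets
def snap(n,f):
    im=eyes.get_image(n); cv2.imwrite('pics/'+f,im[:,:,::-1]); return im
def ray(n,u,v):
    m=eyes.camera_model(n);K=np.array(m['K']);k=m['k1']
    xd=(u-K[0,2])/K[0,0];yd=(v-K[1,2])/K[1,1]
    x,y=xd,yd
    for _ in range(30):
        s=1+k*(x*x+y*y);x,y=xd/s,yd/s
    R=cv2.Rodrigues(np.array(m['rvec'],float))[0];t=np.array(m['tvec'],float).ravel()
    c=-R.T@t;d=R.T@np.array([x,y,1]);return c,d/np.linalg.norm(d)
def atz(n,u,v,z):
    c,d=ray(n,u,v);return c+d*(z-c[2])/d[2]
def proj(n,P):
    m=eyes.camera_model(n);K=np.array(m['K']);k=m['k1']
    R=cv2.Rodrigues(np.array(m['rvec'],float))[0];t=np.array(m['tvec'],float).ravel()
    p=np.atleast_2d(P)@R.T+t;x=p[:,:2]/p[:,2:];s=1+k*(x**2).sum(1,keepdims=True);x=x*s
    return x*[K[0,0],K[1,1]]+[K[0,2],K[1,2]]
def tri(u1,u2):
    c1,d1=ray('side',*u1);c2,d2=ray('top',*u2)
    A=np.stack([d1,-d2],1);s=np.linalg.lstsq(A,c2-c1,rcond=None)[0]
    a,b=c1+d1*s[0],c2+d2*s[1];return (a+b)/2,np.linalg.norm(a-b)
E
python3 - <<'E'
from h import *
print(arm.read_state())
for n in('side','top'):
    im=snap(n,n+'0.png');print(n,eyes.camera_model(n),ray(n,256,192))
    for t in['rod_grip','hook_foot','rod_stand','well','carrier_mid','tab_slot','drain_tray','jar_mid','timer_mid']:
        print(t,[(round(d['conf'],2),round(d['position'][0]*512),round(d['position'][1]*384)) for d in nets.boxes_of(n,t)])
E
```

```text
pics
{'clock': 0.0, 'joints': array([-1.05341471e+00,  3.85558458e-01,  6.58992740e-03, -4.68646758e-04,
       -1.19400067e+00, -2.58627056e-01]), 'joint_vel': array([-1.16768912e-03,  9.81416440e-05, -1.70103504e-03, -7.84002169e-04,
        2.86242277e-04,  6.30559655e-04]), 'joint_efforts': array([ 5.41799072e-04, -3.92290592e+01,  1.88405836e+01,  4.18636858e+00,
       -4.60549607e-03,  6.42884572e-06]), 'position': array([ 159.79340115, -603.61046876,  230.21089613]), 'ee_rot': array([-1.28930840e-01,  9.91652969e-01,  1.08807761e-03, -2.09442590e-04]), 'contact_force': array([-0.61482897, -0.2914181 , -0.01274352]), 'wrist_torque': array([ 0.02971303, -0.0033658 ,  0.03486615]), 'gripper_width': 85.59604898337938}
side {'K': array([[364.41327846,   0.        , 258.16971217],
       [  0.        , 364.41327846, 185.1778924 ],
       [  0.        ,   0.        ,   1.        ]]), 'k1': 0.0034161923892087, 'rvec': array([ 1.99411815, -0.00987221,  0.01089417]), 'tvec': array([-432.81555303,  137.53606162,  915.22369893])} (array([ 421.8732935 , -783.03630136,  502.74940602]), arr
[... 302 characters left out ...]
p {'K': array([[348.78961582,   0.        , 251.35633026],
       [  0.        , 348.78961582, 193.67812964],
       [  0.        ,   0.        ,   1.        ]]), 'k1': -0.10300209121942998, 'rvec': array([ 2.11950107, -2.16084461,  0.13330472]), 'tvec': array([110.51743768, 436.92230964, 962.79886449])} (array([ 298.74488611,   86.61679209, 1016.53621997]), array([ 0.14548653,  0.00211476, -0.98935797]))
rod_grip [(0.58, 322, 221), (0.5, 361, 183)]
hook_foot [(0.69, 363, 179)]
rod_stand [(0.98, 353, 186), (0.16, 210, 168)]
well [(0.84, 148, 193), (0.75, 208, 164)]
carrier_mid []
tab_slot [(0.52, 210, 169)]
drain_tray [(0.61, 286, 187)]
jar_mid [(0.68, 259, 219)]
timer_mid [(0.92, 323, 220)]
```

Run:
```python
import cv2
for n,(x,y,w,h) in dict(side=(170,110,200,200),top=(110,120,300,130)).items():
    im=cv2.imread(f'pics/{n}0.png')
    s=min(800/w,600/h);cv2.imwrite(f'pics/{n}0z.png',cv2.resize(im[y:y+h,x:x+w],None,fx=s if n=='top' else 3,fy=s if n=='top' else 3,interpolation=cv2.INTER_CUBIC)); print(s)
```

```text
3.0
2.6666666666666665
```

View pics/side0.png

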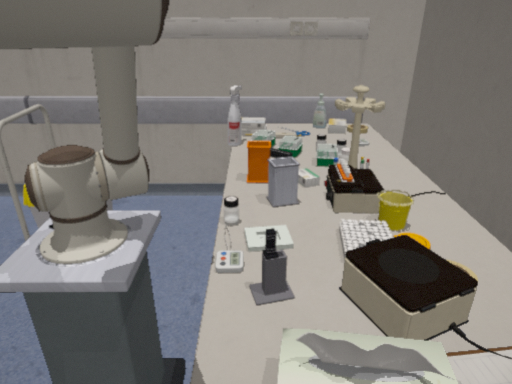

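View pics/top0.png

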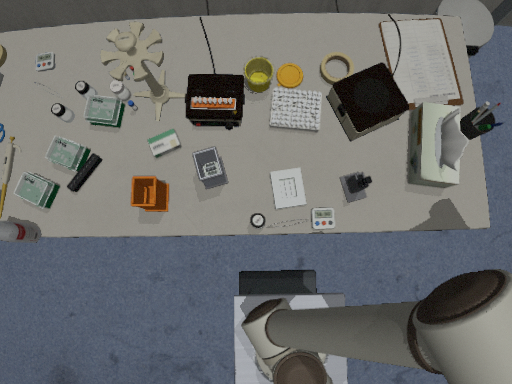

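```bash
sleep 0
```

```text
(no output)
```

View pics/side0z.png

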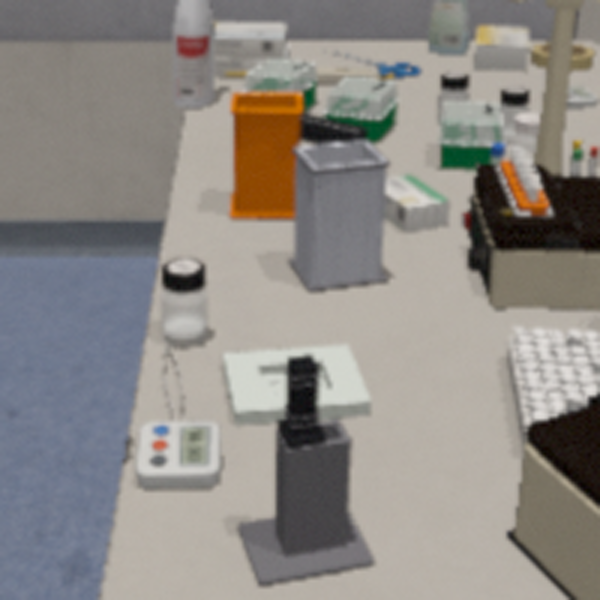

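View pics/top0z.png

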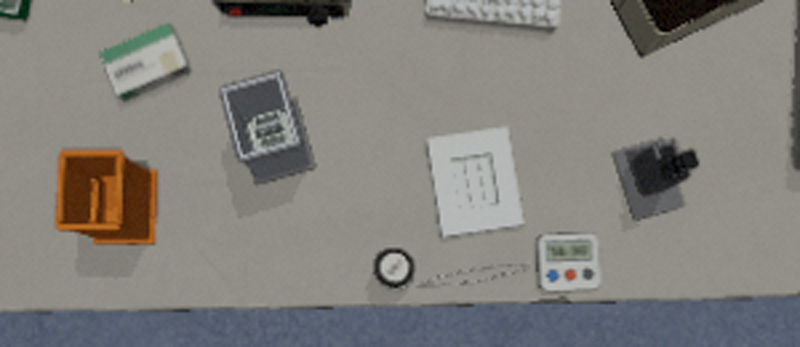

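```bash
cat > zoom.py <<'E'
import cv2,sys
def zoom(f,x,y,w,h,s,o,g=10):
    im=cv2.imread(f)
    z=cv2.resize(im[y:y+h,x:x+w],None,fx=s,fy=s,interpolation=cv2.INTER_CUBIC)
    for i in range(0,w,g):
        if (x+i)%g==0: cv2.line(z,(i*s,0),(i*s,6),(0,0,255),1);cv2.putText(z,str(x+i),(i*s,16),0,.35,(0,0,255))
    for i in range(0,h,g):
        if (y+i)%g==0: cv2.line(z,(0,i*s),(6,i*s),(0,0,255),1);cv2.putText(z,str(y+i),(8,i*s+4),0,.35,(0,0,255))
    cv2.imwrite(o,z)
E
python3 - <<'E'
from zoom import zoom
zoom('pics/top0.png',180,140,60,50,10,'pics/a1.png')
zoom('pics/side0.png',250,150,60,60,10,'pics/a2.png')
zoom('pics/top0.png',330,160,60,50,10,'pics/a3.png')
zoom('pics/side0.png',240,225,65,80,7,'pics/a4.png')
zoom('pics/top0.png',260,160,60,50,10,'pics/a5.png')
E
```

```text
(no output)
```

View pics/a1.png

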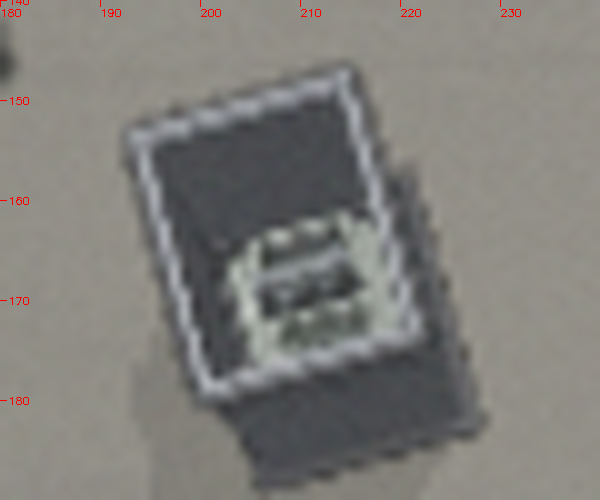

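View pics/a2.png

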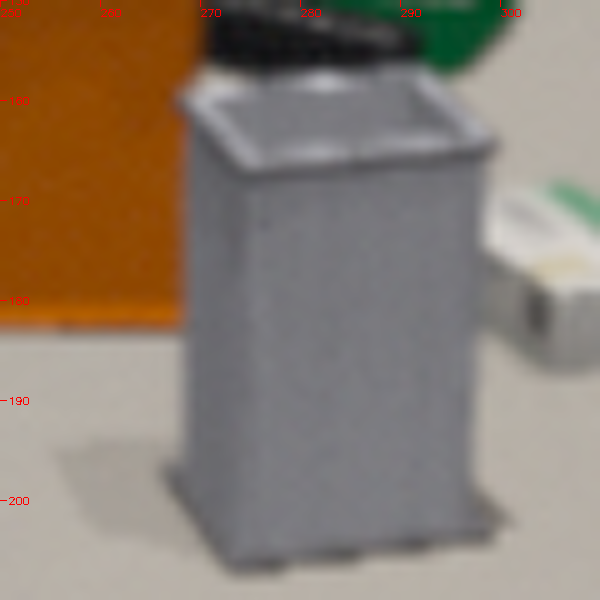

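View pics/a3.png

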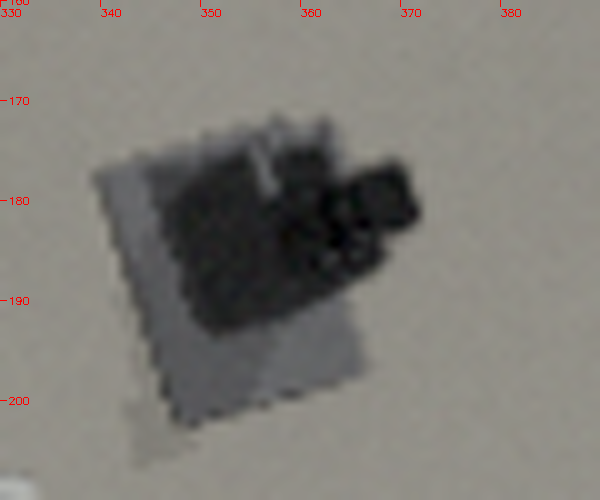

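View pics/a4.png

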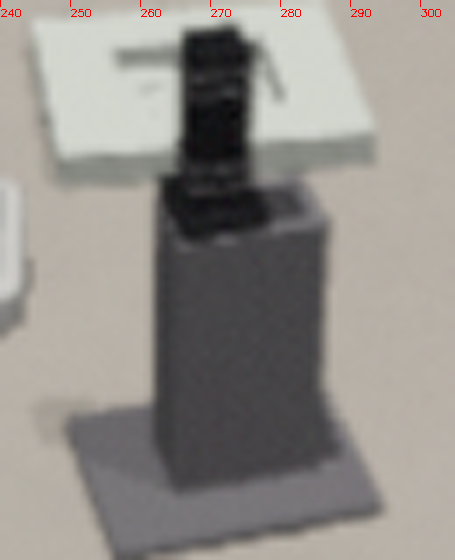

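View pics/a5.png

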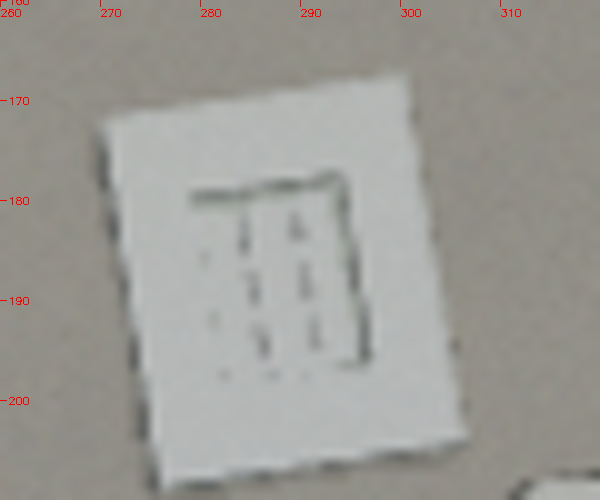

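```bash
cat > fit.py <<'E'
from h import *
from scipy.optimize import least_squares
def fit(items,x0,f):
    # items: (cam,local xyz,(u,v))
    def r(p):
        c,s=np.cos(p[2]),np.sin(p[2]);o=[]
        for cam,l,uv in items:
            P=[p[0]+c*l[0]-s*l[1],p[1]+s*l[0]+c*l[1],l[2]]
            o+=list(proj(cam,P)[0]-uv)
        return np.array(o)
    q=least_squares(r,x0,loss='soft_l1')
    print(f,q.x.round(3),'deg',np.degrees(q.x[2]).round(2));print(r(q.x).reshape(-1,2).round(1).tolist())
    return q.x
E
python3 - <<'E'
from fit import *
for n,pts,z in [('top',[(192.5,153),(214.5,146.5),(221.5,173),(200,179.5)],130),('side',[(268,160),(292,157),(298.5,164.5),(274.5,167)],130),('top',[(270,171.5),(300.5,167),(306.5,203.5),(275.5,208.5)],14),('top',[(339.5,177.5),(366.5,197.5),(348,202.5)],4)]:
    print([atz(n,*p,z).round(0)[:2].tolist() for p in pts])
T,S='top','side'
fit([(T,(37,30,130),(192.5,153)),(T,(37,-30,130),(214.5,146.5)),(T,(-37,-30,130),(221.5,173)),(T,(-37,30,130),(200,179.5)),
(S,(-37,30,130),(268,160)),(S,(37,30,130),(292,157)),(S,(37,-30,130),(298.5,164.5)),(S,(-37,-30,130),(274.5,167))],[500,190,.25],'well')
fit([(T,(55,45,14),(270,171.5)),(T,(55,-45,14),(300.5,167)),(T,(-55,-45,14),(306.5,203.5)),(T,(-55,45,14),(275.5,208.5))],[450,-20,.2],'tray')
print('handle',tri((270,229.8),(367,179.5)))
E
```

```text
[[536.0, 253.0], [552.0, 195.0], [481.0, 177.0], [465.0, 233.0]]
[[464.0, 224.0], [537.0, 250.0], [550.0, 187.0], [480.0, 168.0]]
[[506.0, 47.0], [518.0, -43.0], [410.0, -57.0], [397.0, 33.0]]
[[486.0, -159.0], [425.0, -236.0], [411.0, -180.0]]
well [5.08429e+02 2.14165e+02 2.64000e-01] deg 15.11
[[0.2, -0.0], [0.1, 0.1], [0.6, 0.1], [-0.1, 0.0], [0.2, -1.1], [-0.4, -0.3], [0.5, -1.0], [-0.0, -1.0]]
tray [ 4.57524e+02 -4.97200e+00  1.26000e-01] deg 7.21
[[-0.0, -0.1], [-0.2, -0.0], [-0.0, 0.3], [0.2, -0.1]]
handle (array([ 452.65776901, -195.25164019,  146.23533981]), np.float64(0.9112397353442684))
```

Run:
```python
from fit import *
f=lambda n,p,q,z:(lambda d:(d.round(1).tolist(),np.degrees(np.arctan2(d[1],d[0])).round(1)))((atz(n,*q,z)-atz(n,*p,z))[:2])
print(f('side',(256.5,305),(294,298),2),f('side',(265,294.5),(288,290.5),4),f('top',(348,202.5),(339.5,177.5),3),f('top',(348,202.5),(366.5,197.5),3))
print(f('side',(263.5,259),(286.5,256),92))
T,S='top','side'
c=lambda n,u,v,z:atz(n,u,v,z)[:2].round(1)
print('handle top side',c(S,270,229.8,148),'top',c(T,367,179.5,148))
print('sleeve top side', c(S,263.5,259,92),c(S,286.5,256,92))
st=arm.read_state();print(st['position'])
p=[452.5,-195.5]
print(proj(S,[[*p,148],[*p,98],[*p,92]]),proj(T,[[*p,148],[*p,98]]))
```

```text
([74.5, 18.9], np.float64(14.2)) ([47.0, 11.5], np.float64(13.7)) ([75.0, 21.1], np.float64(15.7)) ([13.6, -56.0], np.float64(-76.3))
([44.4, 9.3], np.float64(11.9))
handle top side [ 452.1 -198.3] top [ 452.8 -194.7]
sleeve top side [ 440.1 -211.7] [ 484.5 -202.3]
[ 159.99345063 -604.16621871  231.32047698]
[[270.17701686 229.01669748]
 [269.743689   251.39491162]
 [269.69340276 253.99293553]] [[367.32318528 179.61284856]
 [361.60370539 182.96701713]]
```

```bash
cat > mv.py <<'E'
from h import *
from scipy.spatial.transform import Rotation as R
def cur(n=1):
    s=arm.read_state();return np.array(s['position']),R.from_quat(s['ee_rot']),s
def yawof(r):
    m=r.as_matrix();return np.degrees(np.arctan2(-m[1,0],-m[0,0]))  # tool -x heading = hook +x
def plan(P,yaw=None,verb=True):
    p,r,s=cur()
    y=yawof(r)
    if yaw is not None:
        c,sn=np.cos(np.radians(yaw)),np.sin(np.radians(yaw))
        Rt=R.from_matrix(np.array([[-c,-sn,0],[-sn,c,0],[0,0,-1]]).T.T)
        Rt=R.from_matrix(np.array([[-c,-sn,0],[-sn,c,0],[0,0,-1.]]))
        print('turn deg',np.degrees((r.inv()*Rt).as_rotvec()).round(2))
    print('t',s['clock'],'pos',p.round(1),'yaw',y.round(2),'tilt',np.degrees(np.arccos(-r.as_matrix()[2,2])).round(2),'delta cm in tool now',(r.inv().apply(np.array(P)-p)/10).round(3),'F',np.round(s['contact_force'],2),'w',round(s['gripper_width'],1))
E
python3 - <<'E'
from mv import *
plan([452.5,-196.3,231],14.5)
E
```

```text
turn deg [-0.    0.    0.33]
t 1.0 pos [ 160.  -604.2  231.3] yaw 14.83 tilt 0.0 delta cm in tool now [-3.8715e+01  3.1943e+01  3.2000e-02] F [-0.08  0.1  -0.32] w 85.8
```

Emit:
{"method": "jog_arm", "body": {"rows": [[[-3.87,3.19,0],[0,0,0],8.5],[[-3.87,3.19,0],[0,0,0],8.5],[[-3.87,3.19,0],[0,0,0],8.5],[[-3.87,3.19,0],[0,0,0],8.5],[[-3.87,3.19,0],[0,0,0],8.5],[[-3.87,3.19,0],[0,0,0],8.5],[[-3.87,3.19,0],[0,0,0],8.5],[[-3.87,3.19,0],[0,0,0],8.5],[[-3.87,3.19,0],[0,0,0],8.5],[[0,0,0],[0,0,0],8.5]]}}

```text
clock: 2.25
position: [424.8, -235.4, 231.5]
ee_rot: [-0.131, 0.991, -0.0, 0.0]
contact_force: [-0.1, -1.5, -0.2]
gripper_width: 84.6
```

Run:
```python
from mv import *
plan([452.5,-196.3,231],14.5)
snap('side','s1.png');snap('top','t1.png')
from zoom import zoom
zoom('pics/side0.png',240,215,60,60,10,'pics/b0.png')
zoom('pics/s1.png',200,150,130,130,4,'pics/b1.png')
```

```text
turn deg [-0.02  0.05  0.6 ]
t 2.25 pos [ 424.8 -235.4  231.5] yaw 15.1 tilt 0.05 delta cm in tool now [-3.688  3.052  0.056] F [-0.15 -1.47 -0.19] w 84.6
```

View pics/b1.png

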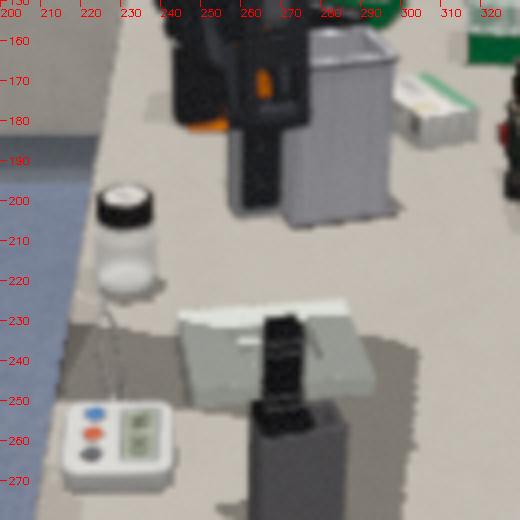

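Emit:
{"method": "jog_arm", "body": {"rows": [[[-3.7,3.1,0],[0,0,0],8.5],[[0,0.1,3],[0,0,0],6.0],[[0,0,4],[0,0,0],5.0],[[0,0,3],[0,0,0],5.0],[[0,0,0],[0,0,0],5.0]]}}

```text
clock: 2.98
position: [448.5, -197.9, 129.4]
ee_rot: [-0.128, 0.992, 0.001, -0.003]
contact_force: [0.4, -0.3, 0.3]
gripper_width: 50.1
```

Run:
```python
from mv import *
plan([452.5,-195.3,110],14.5)
snap('side','s2.png');snap('top','t2.png')
from zoom import zoom
zoom('pics/s2.png',230,190,80,100,6,'pics/b1.png')
zoom('pics/t2.png',320,140,80,80,7,'pics/b2.png')
```

```text
turn deg [ 0.12 -0.31  0.2 ]
t 2.975 pos [ 448.5 -197.9  129.4] yaw 14.7 tilt 0.33 delta cm in tool now [-0.462  0.15   1.942] F [ 0.39 -0.35  0.31] w 50.1
```

View pics/b1.png

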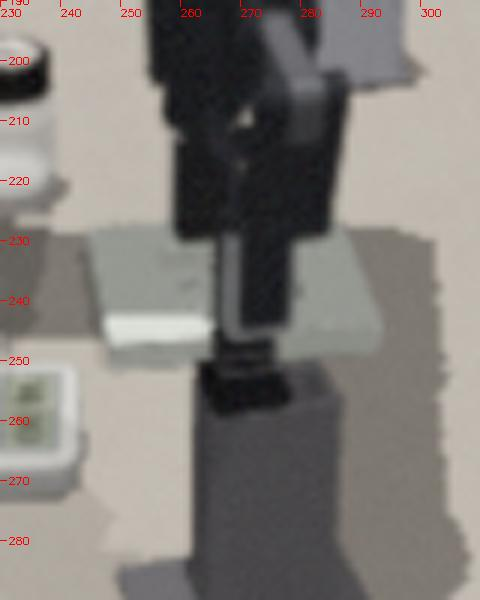

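View pics/b2.png

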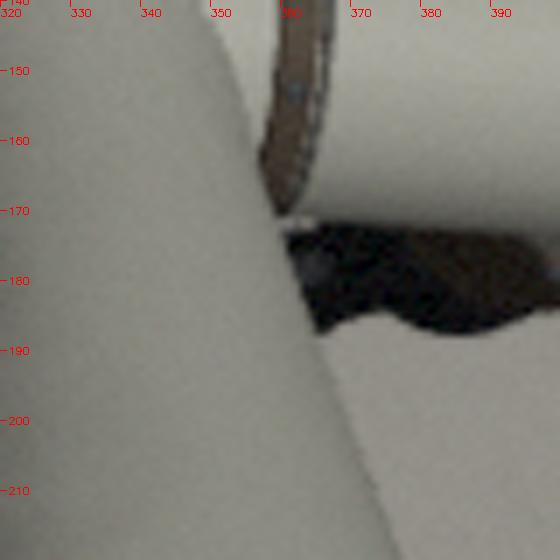

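Emit:
{"method": "jog_arm", "body": {"rows": [[[-0.4,0.15,1.0],[0.1,-0.3,0],5.0],[[0,0,0.9],[0,0,0],5.0],[[0,0,0],[0,0,0],5.0]]}}

```text
clock: 3.45
position: [453.8, -194.4, 111.7]
ee_rot: [-0.129, 0.992, -0.0, 0.002]
contact_force: [0.4, -0.0, -0.1]
gripper_width: 49.7
```

Run:
```python
from mv import *
plan([452.5,-195.3,110],14.5)
snap('side','s3.png')
from zoom import zoom
zoom('pics/s3.png',230,190,80,100,6,'pics/b1.png')
```

```text
turn deg [-0.06  0.23  0.33]
t 3.45 pos [ 453.8 -194.4  111.7] yaw 14.83 tilt 0.24 delta cm in tool now [ 0.151 -0.049  0.172] F [ 0.42 -0.04 -0.13] w 49.7
```

View pics/b1.png

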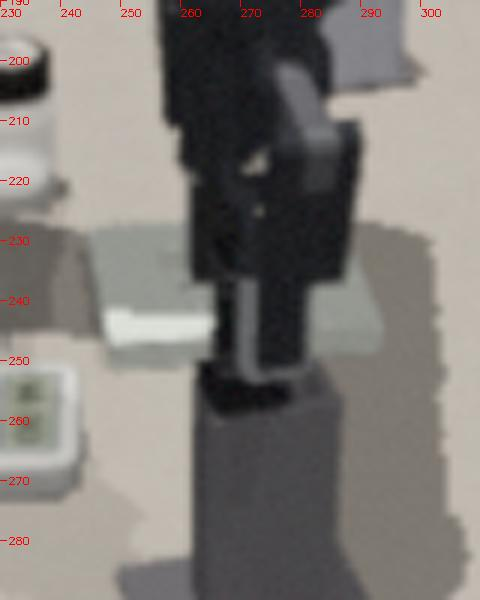

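Emit:
{"method": "jog_arm", "body": {"rows": [[[0.12,-0.05,0.15],[0,0,0],4.0],[[0,0,0],[0,0,0],1.0],[[0,0,0],[0,0,0],1.0],[[0,0,0],[0,0,0],1.0],[[0,0,0],[0,0,0],1.0]]}}

```text
clock: 4.12
position: [453.2, -195.4, 110.8]
ee_rot: [-0.129, 0.992, -0.0, 0.003]
contact_force: [-0.5, 0.4, 0.8]
gripper_width: 15.3
```

Run:
```python
from mv import *
plan([452.5,-195.3,110],14.5)
```

```text
turn deg [-0.09  0.29  0.33]
t 4.125 pos [ 453.2 -195.4  110.8] yaw 14.83 tilt 0.31 delta cm in tool now [0.068 0.025 0.079] F [-0.52  0.35  0.83] w 15.3
```

Emit:
{"method": "jog_arm", "body": {"rows": [[[0,0,-1.0],[0,0,0],1.0],[[0,0,-2.0],[0,0,0],1.0],[[0,0,-3.0],[0,0,0],1.0],[[0,0,-3.0],[0,0,0],1.0],[[0,0,-3.0],[0,0,0],1.0],[[0,0,-3.0],[0,0,0],1.0],[[0,0,0],[0,0,0],1.0]]}}

```text
clock: 5.0
position: [453.8, -195.6, 263.9]
ee_rot: [-0.129, 0.992, -0.002, 0.006]
contact_force: [0.2, 0.1, -1.1]
gripper_width: 15.1
```

Run:
```python
from mv import *
c,s=np.cos(np.radians(15.1)),np.sin(np.radians(15.1))
p=np.array([508.4,214.2])-10*np.array([c,s])
print(p);plan([*p,260],15.1)
snap('side','s4.png')
from zoom import zoom
zoom('pics/s4.png',210,130,100,140,4,'pics/b1.png')
```

```text
[498.74527369 211.59495491]
turn deg [-0.26  0.65 -0.25]
t 5.0 pos [ 453.8 -195.6  263.9] yaw 14.85 tilt 0.7 delta cm in tool now [-14.779  38.212   0.388] F [ 0.19  0.14 -1.06] w 15.1
```

View pics/b1.png

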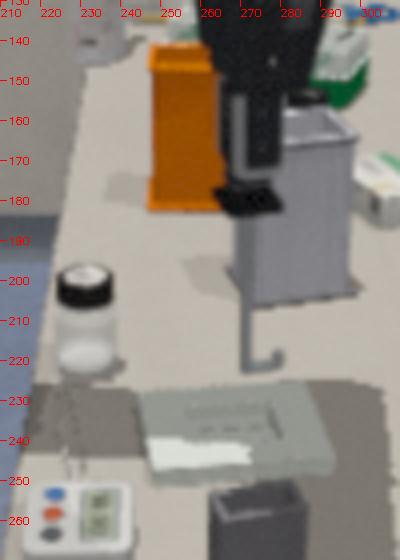

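Emit:
{"method": "jog_arm", "body": {"rows": [[[-1.6,4.2,0],[0,0.3,0],1.0],[[-1.6,4.2,0],[0,0.3,0],1.0],[[-1.6,4.2,0],[0,0,0],1.0],[[-1.6,4.2,0],[0,0,0],1.0],[[-1.6,4.2,0],[0,0,0],1.0],[[-1.6,4.2,0],[0,0,0],1.0],[[-1.6,4.2,0],[0,0,0],1.0],[[-1.6,4.2,0],[0,0,0],1.0],[[0,0,0],[0,0,0],1.0],[[0,0,0],[0,0,0],1.0]]}}

```text
clock: 6.3
position: [489.5, 161.9, 258.6]
ee_rot: [-0.129, 0.992, -0.002, -0.004]
contact_force: [-0.7, 0.2, -1.0]
gripper_width: 15.5
```

Run:
```python
from mv import *
plan([498.7,211.6,260],15.1)
```

```text
turn deg [-0.14 -0.46 -0.26]
t 6.3 pos [489.5 161.9 258.6] yaw 14.84 tilt 0.48 delta cm in tool now [-2.162  4.568 -0.17 ] F [-0.71  0.18 -0.97] w 15.5
```

Emit:
{"method": "jog_arm", "body": {"rows": [[[-1.0,2.2,0],[0,0,-0.3],1.0],[[-1.15,2.35,-0.3],[0,0,0],1.0],[[0,0,0],[0,0,0],1.0],[[0,0,0],[0,0,0],1.0],[[0,0,0],[0,0,0],1.0]]}}

```text
clock: 6.92
position: [499.1, 211.5, 262.6]
ee_rot: [-0.131, 0.991, -0.001, -0.003]
contact_force: [0.3, -0.0, -0.1]
gripper_width: 15.9
```

Run:
```python
from mv import *
plan([498.7,211.6,260],15.1)
snap('side','s5.png');snap('top','t5.png')
plan([498.7,211.6,260],15.1)
from zoom import zoom
zoom('pics/s5.png',230,110,90,110,5,'pics/b1.png')
zoom('pics/t5.png',170,100,100,100,5,'pics/b2.png')
```

```text
turn deg [-0.1  -0.32  0.01]
t 6.925 pos [499.1 211.5 262.6] yaw 15.11 tilt 0.33 delta cm in tool now [0.034 0.021 0.257] F [ 0.28 -0.02 -0.09] w 15.9
turn deg [-0.1 -0.3  0. ]
t 7.025 pos [499.2 211.4 262.7] yaw 15.1 tilt 0.31 delta cm in tool now [0.037 0.032 0.272] F [ 0.18  0.03 -1.64] w 15.1
```

View pics/b1.png

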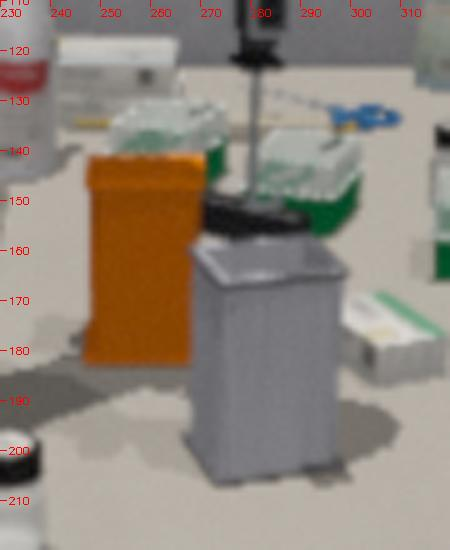

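View pics/b2.png

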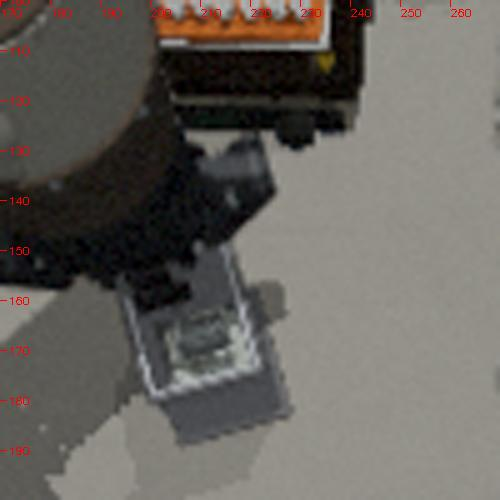

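Run:
```python
from mv import *
print(proj('side',[[499.2,211.4,z] for z in (230,200,170,159)]).round(1).tolist())
print(proj('side',[[508.4,214.2,130],[453.5,-195.4,148]]).round(1).tolist())
print(proj('top',[[499.2,211.4,z] for z in (230,200,)]).round(1).tolist())
from zoom import zoom
zoom('pics/s5.png',255,110,50,50,12,'pics/b1.png')
```

```text
[[281.2, 128.0], [280.9, 138.3], [280.6, 148.4], [280.5, 152.1]]
[[283.3, 161.2], [270.7, 229.0]]
[[202.3, 157.0], [204.3, 160.1]]
```

View pics/b1.png

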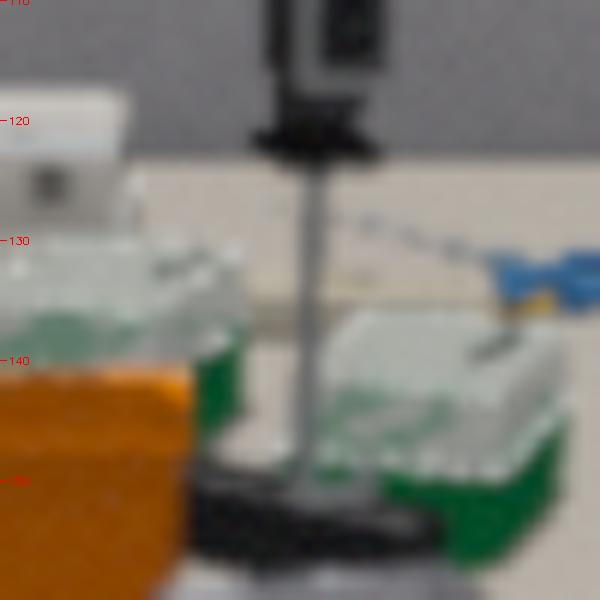

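Emit:
{"method": "jog_arm", "body": {"rows": [[[0.03,0,1.0],[0,-0.3,0],1.0],[[0,0,1.5],[0,0,0],1.0],[[0,0,1.5],[0,0,0],1.0],[[0,0,0.5],[0,0,0],1.0],[[0,0,0],[0,0,0],1.0],[[0,0,0],[0,0,0],1.0],[[0,0,0],[0,0,0],1.0]]}}

```text
clock: 7.9
position: [499.2, 211.8, 218.2]
ee_rot: [-0.132, 0.991, -0.001, 0.001]
contact_force: [-0.8, -0.5, -0.5]
gripper_width: 15.3
```

Run:
```python
from mv import *
plan([498.7,211.3,215],15.1)
```

```text
turn deg [-0.07  0.06  0.03]
t 7.9 pos [499.2 211.8 218.2] yaw 15.13 tilt 0.1 delta cm in tool now [ 0.058 -0.032  0.316] F [-0.8  -0.47 -0.54] w 15.3
```

Run:
```python
from mv import *
for z in (48,78,85,92,99,106): 
    c,s=np.cos(.2636),np.sin(.2636)
    print(z,proj('top',[[508.4-s*y,214.2+c*y,z] for y in(14,-14,0)]).round(1).tolist())
from zoom import zoom
import cv2
zoom('pics/top0.png',196,152,30,30,20,'pics/b1.png',5)
```

```text
48 [[206.7, 170.9], [216.1, 168.2], [211.4, 169.5]]
78 [[205.1, 168.7], [214.9, 165.9], [210.0, 167.3]]
85 [[204.7, 168.1], [214.5, 165.3], [209.6, 166.7]]
92 [[204.3, 167.6], [214.2, 164.7], [209.3, 166.1]]
99 [[203.9, 167.0], [213.9, 164.1], [208.9, 165.6]]
106 [[203.5, 166.5], [213.6, 163.6], [208.6, 165.0]]
```

View pics/b1.png

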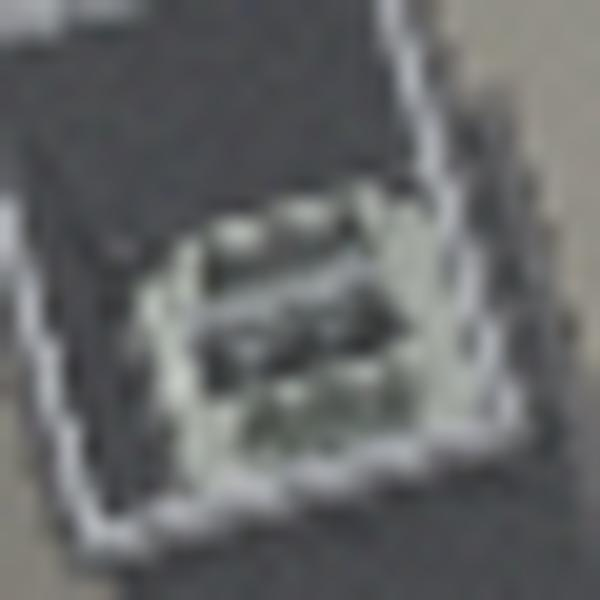

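Emit:
{"method": "jog_arm", "body": {"rows": [[[0.05,-0.03,0.5],[0,0,0],1.0],[[0,0,0.3],[0,0,0],1.0],[[0,0,0.2],[0,0,0],1.0],[[0,0,0],[0,0,0],1.0]]}}

```text
clock: 8.4
position: [498.4, 211.1, 207.4]
ee_rot: [-0.132, 0.991, -0.001, -0.0]
contact_force: [-0.4, 0.3, -0.8]
gripper_width: 15.7
```

Emit:
{"method": "jog_arm", "body": {"rows": [[[0,0,0.2],[0,0,0],1.0],[[0,0,0.2],[0,0,0],1.0],[[0,0,0],[0,0,0],1.0]]}}

```text
clock: 8.78
position: [498.4, 211.1, 203.4]
ee_rot: [-0.132, 0.991, -0.001, -0.0]
contact_force: [0.0, 0.1, -1.3]
gripper_width: 15.2
```

Emit:
{"method": "jog_arm", "body": {"rows": [[[0,0,0.2],[0,0,0],1.0],[[0,0,0.2],[0,0,0],1.0],[[0,0,0],[0,0,0],1.0]]}}

```text
clock: 9.15
position: [498.4, 211.0, 199.4]
ee_rot: [-0.132, 0.991, -0.001, -0.0]
contact_force: [-0.2, -0.2, -1.1]
gripper_width: 15.9
```

Foot at about 95.6 mm; finer steps now.

Emit:
{"method": "jog_arm", "body": {"rows": [[[0,0,0.1],[0,0,0],1.0],[[0,0,0.1],[0,0,0],1.0],[[0,0,0],[0,0,0],1.0]]}}

```text
clock: 9.52
position: [498.5, 211.1, 197.5]
ee_rot: [-0.132, 0.991, -0.001, 0.0]
contact_force: [-0.5, 0.1, -1.8]
gripper_width: 15.3
```

Emit:
{"method": "jog_arm", "body": {"rows": [[[0,0,0.1],[0,0,0],1.0],[[0,0,0.1],[0,0,0],1.0],[[0,0,0],[0,0,0],1.0]]}}

```text
clock: 9.9
position: [498.5, 211.1, 195.5]
ee_rot: [-0.132, 0.991, -0.001, 0.0]
contact_force: [-0.4, 0.1, -0.4]
gripper_width: 15.5
```

Emit:
{"method": "jog_arm", "body": {"rows": [[[0,0,0.1],[0,0,0],1.0],[[0,0,0],[0,0,0],1.0]]}}

```text
clock: 10.15
position: [498.5, 211.1, 194.5]
ee_rot: [-0.132, 0.991, -0.001, 0.0]
contact_force: [0.1, -0.9, -1.2]
gripper_width: 15.4
```

Emit:
{"method": "jog_arm", "body": {"rows": [[[0,0,0.1],[0,0,0],1.0],[[0,0,0],[0,0,0],1.0]]}}

```text
clock: 10.4
position: [498.4, 211.1, 193.5]
ee_rot: [-0.132, 0.991, -0.001, -0.0]
contact_force: [0.7, 0.6, -0.9]
gripper_width: 15.1
```

Emit:
{"method": "jog_arm", "body": {"rows": [[[0,0,0.1],[0,0,0],1.0],[[0,0,0],[0,0,0],1.0]]}}

```text
clock: 10.65
position: [498.4, 211.1, 192.5]
ee_rot: [-0.132, 0.991, -0.001, 0.0]
contact_force: [-0.4, -0.1, -1.4]
gripper_width: 15.7
```

Emit:
{"method": "jog_arm", "body": {"rows": [[[0,0,0.1],[0,0,0],1.0],[[0,0,0],[0,0,0],1.0]]}}

```text
clock: 10.9
position: [498.5, 211.1, 191.5]
ee_rot: [-0.132, 0.991, -0.001, 0.0]
contact_force: [-0.1, 0.5, 0.9]
gripper_width: 15.4
```

Emit:
{"method": "jog_arm", "body": {"rows": [[[0,0,0.1],[0,0,0],1.0],[[0,0,0],[0,0,0],1.0]]}}

```text
clock: 11.15
position: [498.5, 211.1, 190.5]
ee_rot: [-0.132, 0.991, -0.001, 0.0]
contact_force: [0.9, 0.5, -1.0]
gripper_width: 15.3
```

Emit:
{"method": "jog_arm", "body": {"rows": [[[0,0,0.1],[0,0,0],1.0],[[0,0,0],[0,0,0],1.0]]}}

```text
clock: 11.4
position: [498.6, 211.2, 189.8]
ee_rot: [-0.132, 0.991, -0.001, 0.0]
contact_force: [0.6, -0.1, 0.3]
gripper_width: 15.3
```

Emit:
{"method": "jog_arm", "body": {"rows": [[[0,0,0.1],[0,0,0],1.0],[[0,0,0],[0,0,0],1.0]]}}

```text
clock: 11.65
position: [498.8, 211.2, 189.5]
ee_rot: [-0.132, 0.991, -0.001, 0.001]
contact_force: [-0.7, -0.0, 4.4]
gripper_width: 15.3
```

Emit:
{"method": "jog_arm", "body": {"rows": [[[0,0,0.1],[0,0,0],1.0],[[0,0,0],[0,0,0],1.0]]}}

```text
clock: 11.9
position: [499.0, 211.2, 189.3]
ee_rot: [-0.132, 0.991, -0.001, 0.001]
contact_force: [-2.7, -0.4, 7.6]
gripper_width: 15.4
```

Emit:
{"method": "jog_arm", "body": {"rows": [[[0,0,0.1],[0,0,0],1.0],[[0,0,0],[0,0,0],1.0]]}}

```text
clock: 12.15
position: [499.2, 211.3, 189.1]
ee_rot: [-0.132, 0.991, -0.001, 0.001]
contact_force: [-4.2, -1.0, 12.0]
gripper_width: 15.1
```

Emit:
{"method": "jog_arm", "body": {"rows": [[[0,0,-0.5],[0,0,0],1.0],[[0,0,-0.5],[0,0,0],1.0],[[0.5,0,0],[0,0,0],1.0],[[0.5,0,0],[0,0,0],1.0],[[0.4,0,0],[0,0,0],1.0],[[0.15,0,0],[0,0,0],1.0],[[0,0,0],[0,0,0],1.0],[[0,0,0],[0,0,0],1.0]]}}

```text
clock: 13.15
position: [483.7, 207.1, 196.6]
ee_rot: [-0.132, 0.991, -0.001, 0.0]
contact_force: [-0.2, -0.1, -0.8]
gripper_width: 15.1
```

```bash
cat >> mv.py <<'E'
def loc(o=(508.4,214.2,0),yaw=15.1):
    p,r,s=cur();c,sn=np.cos(np.radians(yaw)),np.sin(np.radians(yaw));d=p-np.array(o)
    print('local',round(d[0]*c+d[1]*sn,1),round(-d[0]*sn+d[1]*c,1),round(p[2],1))
E
python3 - <<'E'
from mv import *
loc(); plan([498.7,211.3,215],15.1)
E
```

```text
local -25.7 -0.4 196.6
turn deg [-0.1   0.01  0.03]
t 13.15 pos [483.7 207.1 196.6] yaw 15.13 tilt 0.1 delta cm in tool now [-1.56   0.008 -1.838] F [-0.22 -0.11 -0.82] w 15.1
```

Emit:
{"method": "jog_arm", "body": {"rows": [[[0,0,0.4],[0,0,0],1.0],[[0,0,0.3],[0,0,0],1.0],[[0,0,0.2],[0,0,0],1.0],[[0,0,0],[0,0,0],1.0]]}}

```text
clock: 13.65
position: [483.5, 207.0, 187.3]
ee_rot: [-0.132, 0.991, -0.001, -0.0]
contact_force: [0.8, -0.3, -0.6]
gripper_width: 15.6
```

Emit:
{"method": "jog_arm", "body": {"rows": [[[0,0,0.3],[0,0,0],1.0],[[0,0,0.3],[0,0,0],1.0],[[0,0,0.2],[0,0,0],1.0],[[0,0,0],[0,0,0],1.0]]}}

```text
clock: 14.15
position: [483.5, 207.0, 179.4]
ee_rot: [-0.132, 0.991, -0.001, -0.0]
contact_force: [-0.1, 0.5, -0.5]
gripper_width: 15.3
```

Emit:
{"method": "jog_arm", "body": {"rows": [[[0,0,0.3],[0,0,0],1.0],[[0,0,0.3],[0,0,0],1.0],[[0,0,0.22],[0,0,0],1.0],[[0,0,0],[0,0,0],1.0]]}}

```text
clock: 14.65
position: [483.5, 206.9, 171.2]
ee_rot: [-0.132, 0.991, -0.001, -0.0]
contact_force: [0.2, 0.4, -0.4]
gripper_width: 15.4
```

Emit:
{"method": "jog_arm", "body": {"rows": [[[-0.2,0,0],[0,0,0],1.0],[[-0.15,0,0],[0,0,0],1.0],[[0,0,0],[0,0,0],1.0]]}}

```text
clock: 15.02
position: [487.1, 208.0, 171.4]
ee_rot: [-0.132, 0.991, -0.001, 0.0]
contact_force: [-0.2, -0.9, -0.7]
gripper_width: 15.6
```

Emit:
{"method": "jog_arm", "body": {"rows": [[[-0.1,0,0],[0,0,0],1.0],[[-0.1,0,0],[0,0,0],1.0],[[0,0,0],[0,0,0],1.0]]}}

```text
clock: 15.4
position: [488.9, 208.5, 171.4]
ee_rot: [-0.132, 0.991, -0.001, 0.0]
contact_force: [0.2, 0.4, -0.3]
gripper_width: 15.3
```

Emit:
{"method": "jog_arm", "body": {"rows": [[[-0.1,0,0],[0,0,0],1.0],[[-0.1,0,0],[0,0,0],1.0],[[0,0,0],[0,0,0],1.0]]}}

```text
clock: 15.78
position: [490.8, 209.0, 171.4]
ee_rot: [-0.132, 0.991, -0.001, 0.0]
contact_force: [0.9, -0.2, -1.0]
gripper_width: 15.5
```

Emit:
{"method": "jog_arm", "body": {"rows": [[[-0.1,0,0],[0,0,0],1.0],[[-0.1,0,0],[0,0,0],1.0],[[0,0,0],[0,0,0],1.0]]}}

```text
clock: 16.15
position: [492.8, 209.5, 171.4]
ee_rot: [-0.132, 0.991, -0.001, 0.0]
contact_force: [-1.2, 0.2, -0.8]
gripper_width: 15.4
```

Emit:
{"method": "jog_arm", "body": {"rows": [[[-0.15,0,0],[0,0,0],1.0],[[-0.15,0,0],[0,0,0],1.0],[[-0.1,0,0],[0,0,0],1.0],[[0,0,0],[0,0,0],1.0]]}}

```text
clock: 16.65
position: [496.7, 210.6, 171.4]
ee_rot: [-0.132, 0.991, -0.001, 0.0]
contact_force: [0.4, 0.8, -0.9]
gripper_width: 15.2
```

Emit:
{"method": "jog_arm", "body": {"rows": [[[-0.1,0,0],[0,0,0],1.0],[[-0.1,0,0],[0,0,0],1.0],[[-0.1,0,0],[0,0,0],1.0],[[-0.1,0,0],[0,0,0],1.0],[[0,0,0],[0,0,0],1.0]]}}

```text
clock: 17.27
position: [500.5, 211.6, 171.4]
ee_rot: [-0.132, 0.991, -0.001, 0.0]
contact_force: [-0.7, -0.3, -0.3]
gripper_width: 15.3
```

Run:
```python
from mv import *
loc(); plan([498.7,211.3,215],15.1)
```

```text
local -8.3 -0.5 171.4
turn deg [-0.1  -0.    0.03]
t 17.275 pos [500.5 211.6 171.4] yaw 15.13 tilt 0.1 delta cm in tool now [ 0.184  0.011 -4.361] F [-0.73 -0.34 -0.28] w 15.3
```

Emit:
{"method": "jog_arm", "body": {"rows": [[[0,0,-0.2],[0,0,0],1.0],[[0,0,-0.2],[0,0,0],1.0],[[0,0,-0.1],[0,0,0],1.0],[[0,0,-0.1],[0,0,0],1.0],[[0,0,0],[0,0,0],1.0]]}}

```text
clock: 17.9
position: [500.5, 211.6, 177.5]
ee_rot: [-0.132, 0.991, -0.001, 0.0]
contact_force: [0.5, 0.2, 0.0]
gripper_width: 15.4
```

Emit:
{"method": "jog_arm", "body": {"rows": [[[0,0,-0.1],[0,0,0],1.0],[[0,0,0],[0,0,0],1.0]]}}

```text
clock: 18.15
position: [500.2, 211.4, 178.0]
ee_rot: [-0.132, 0.991, -0.001, -0.0]
contact_force: [0.1, 0.0, -2.2]
gripper_width: 15.2
```

Emit:
{"method": "jog_arm", "body": {"rows": [[[0,0,-0.1],[0,0,0],1.0],[[0,0,-0.05],[0,0,0],1.0],[[0,0,0],[0,0,0],1.0]]}}

```text
clock: 18.52
position: [500.3, 211.6, 179.8]
ee_rot: [-0.132, 0.991, -0.001, -0.0]
contact_force: [-0.9, -0.6, -3.1]
gripper_width: 15.3
```

Emit:
{"method": "jog_arm", "body": {"rows": [[[0,0,-0.1],[0,0,0],1.0],[[0,0,-0.2],[0,0,0],1.0],[[0,0,-0.2],[0,0,0],1.0],[[0,0,-0.2],[0,0,0],1.0],[[0,0,-0.2],[0,0,0],1.0],[[0,0,-0.2],[0,0,0],1.0]]}}

```text
clock: 19.27
position: [500.4, 211.6, 191.1]
ee_rot: [-0.132, 0.991, -0.001, 0.0]
contact_force: [0.3, -0.5, -2.9]
gripper_width: 15.0
```

Emit:
{"method": "jog_arm", "body": {"rows": [[[0,0,-0.3],[0,0,0],1.0],[[0,0,-0.4],[0,0,0],1.0],[[0,0,-0.4],[0,0,0],1.0],[[0,0,-0.4],[0,0,0],1.0],[[0,0,-0.4],[0,0,0],1.0],[[0,0,-0.4],[0,0,0],1.0]]}}

```text
clock: 20.02
position: [500.4, 211.7, 214.2]
ee_rot: [-0.132, 0.991, -0.001, 0.0]
contact_force: [-0.5, 0.4, -3.7]
gripper_width: 15.8
```

Emit:
{"method": "jog_arm", "body": {"rows": [[[0,0,-0.5],[0,0,0],1.0],[[0,0,-0.6],[0,0,0],1.0],[[0,0,-0.6],[0,0,0],1.0],[[0,0,-0.6],[0,0,0],1.0],[[0,0,-0.6],[0,0,0],1.0],[[0,0,-0.6],[0,0,0],1.0],[[0,0,-0.6],[0,0,0],1.0],[[0,0,-0.6],[0,0,0],1.0]]}}

```text
clock: 21.02
position: [500.4, 211.8, 261.3]
ee_rot: [-0.132, 0.991, -0.001, 0.0]
contact_force: [0.4, 0.4, -3.9]
gripper_width: 15.3
```

Emit:
{"method": "jog_arm", "body": {"rows": [[[0,0,-0.6],[0,0,0],1.0],[[0,0,-0.6],[0,0,0],1.0],[[0,0,-0.6],[0,0,0],1.0],[[0,0,-0.6],[0,0,0],1.0],[[0,0,-0.6],[0,0,0],1.0],[[0,0,-0.6],[0,0,0],1.0],[[0,0,-0.6],[0,0,0],1.0],[[0,0,-0.6],[0,0,0],1.0],[[0,0,-0.3],[0,0,0],1.0],[[0,0,0],[0,0,0],1.0]]}}

```text
clock: 22.28
position: [500.4, 211.9, 312.1]
ee_rot: [-0.132, 0.991, -0.001, 0.0]
contact_force: [-0.0, 0.4, -3.3]
gripper_width: 15.1
```

Run:
```python
from mv import *
loc(); plan([457.5,-5,310],7.2)
snap('side','s6.png');snap('top','t6.png')
from zoom import zoom
zoom('pics/s6.png',230,90,90,110,5,'pics/b1.png')
zoom('pics/t6.png',150,100,100,100,5,'pics/b2.png')
```

```text
local -8.3 -0.1 312.1
turn deg [-0.08  0.03  7.93]
t 22.275 pos [500.4 211.9 312.1] yaw 15.13 tilt 0.09 delta cm in tool now [  9.804 -19.818   0.238] F [-0.01  0.36 -3.34] w 15.1
```

View pics/b1.png

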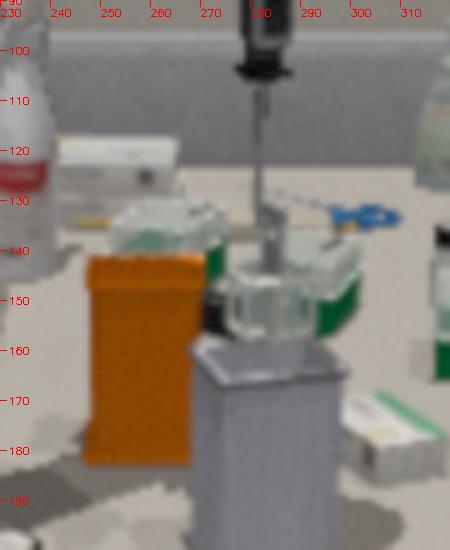

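View pics/b2.png

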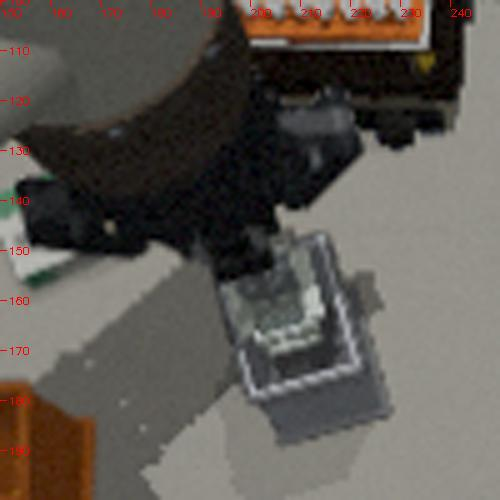

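Run:
```python
from mv import *
plan([449.6,-6,310],7.2)
```

```text
turn deg [-0.1  -0.02  7.93]
t 22.375 pos [500.3 211.8 311.7] yaw 15.13 tilt 0.11 delta cm in tool now [ 10.574 -19.701   0.21 ] F [-0.15 -0.26 -3.15] w 15.3
```

Emit:
{"method": "jog_arm", "body": {"rows": [[[0.2,-0.4,0],[0,0,0],1.0],[[0.5,-0.9,0],[0,0,0],1.0],[[0.8,-1.5,0],[0,0,0],1.0],[[1.0,-1.9,0],[0,0,0],1.0],[[1.1,-2.05,0],[0,0,0],1.0],[[1.1,-2.05,0],[0,0,0],1.0],[[1.1,-2.05,0],[0,0,0],1.0],[[1.1,-2.05,0],[0,0,0],1.0],[[1.0,-1.9,0],[0,0,0],1.0],[[0.9,-1.7,0],[0,0,0],1.0]]}}

```text
clock: 23.62
position: [458.1, 28.1, 312.3]
ee_rot: [-0.131, 0.991, -0.001, 0.0]
contact_force: [0.6, 0.2, -4.2]
gripper_width: 15.4
```

Emit:
{"method": "jog_arm", "body": {"rows": [[[0.8,-1.5,0],[0,0,0],1.0],[[0.6,-1.1,0],[0,0,0],1.0],[[0.3,-0.6,0],[0,0,0],1.0],[[0,0,0],[0,0,1.5],1.0],[[0,0,0],[0,0,2.5],1.0],[[0,0,0],[0,0,2.4],1.0],[[0,0,0],[0,0,1.5],1.0],[[0,0,0],[0,0,0],1.0],[[0,0,0],[0,0,0],1.0],[[0,0,0],[0,0,0],1.0]]}}

```text
clock: 24.88
position: [450.4, -5.7, 312.2]
ee_rot: [-0.063, 0.998, -0.001, 0.0]
contact_force: [0.8, 0.6, -2.8]
gripper_width: 15.2
```

Run:
```python
from mv import *
plan([449.6,-6,310],7.2)
snap('side','s7.png');snap('top','t7.png')
from zoom import zoom
zoom('pics/s7.png',225,100,90,170,3,'pics/b1.png')
zoom('pics/t7.png',235,120,100,100,5,'pics/b2.png')
```

```text
turn deg [-0.1   0.01  0.04]
t 24.875 pos [450.4  -5.7 312.2] yaw 7.24 tilt 0.1 delta cm in tool now [ 0.087 -0.019  0.222] F [ 0.82  0.58 -2.78] w 15.2
```

View pics/b1.png

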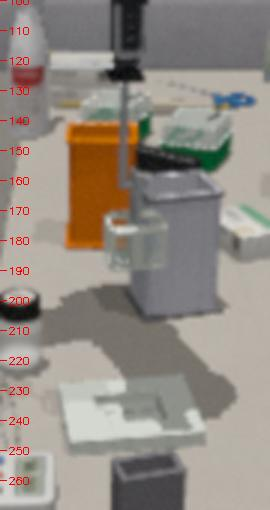

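View pics/b2.png

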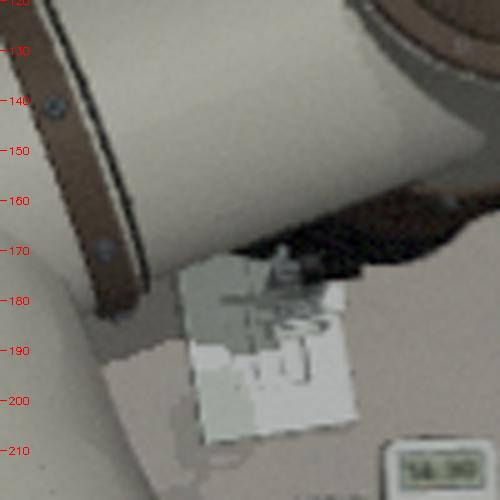

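Emit:
{"method": "jog_arm", "body": {"rows": [[[0.05,0,0.4],[0,0,0],1.0],[[0,0,0.9],[0,0,0],1.0],[[0,0,1.4],[0,0,0],1.0],[[0,0,1.6],[0,0,0],1.0],[[0,0,1.6],[0,0,0],1.0],[[0,0,1.6],[0,0,0],1.0],[[0,0,1.6],[0,0,0],1.0],[[0,0,1.3],[0,0,0],1.0],[[0,0,0.7],[0,0,0],1.0],[[0,0,0.3],[0,0,0],1.0]]}}

```text
clock: 26.22
position: [450.0, -6.0, 197.9]
ee_rot: [-0.063, 0.998, -0.001, -0.0]
contact_force: [0.2, -0.1, -2.8]
gripper_width: 15.0
```

Emit:
{"method": "jog_arm", "body": {"rows": [[[0,0,0],[0,0,0],1.0],[[0,0,0],[0,0,0],1.0]]}}

```text
clock: 26.48
position: [450.4, -5.9, 198.8]
ee_rot: [-0.063, 0.998, -0.001, 0.001]
contact_force: [-0.6, 0.4, -3.9]
gripper_width: 15.5
```

Run:
```python
from mv import *
plan([449.6,-6,180],7.2)
snap('side','s8.png');snap('top','t8.png')
from zoom import zoom
zoom('pics/s8.png',235,180,60,80,7,'pics/b1.png')
zoom('pics/t8.png',260,150,60,60,9,'pics/b2.png')
c,s=np.cos(np.radians(7.2)),np.sin(np.radians(7.2))
P=lambda a,b,z:[457.5+c*a-s*b,-5+s*a+c*b,z]
print('recess rim',proj('side',[P(28,22,14),P(28,-22,14),P(-28,-22,14),P(-28,22,14)]).round(1).tolist())
print('carrier bottom if centred',proj('side',[P(22,-15,28),P(-22,-15,28),P(22,-15,64),P(-22,-15,64)]).round(1).tolist())
print('carrier top if centred',proj('top',[P(22,15,64),P(22,-15,64),P(-22,-15,64),P(-22,15,64)]).round(1).tolist())
```

```text
turn deg [-0.09  0.08  0.04]
t 26.475 pos [450.4  -5.9 198.8] yaw 7.24 tilt 0.12 delta cm in tool now [0.08  0.004 1.876] F [-0.64  0.43 -3.88] w 15.5
recess rim [[277.5, 230.2], [280.8, 239.5], [258.2, 241.2], [255.8, 231.8]]
carrier bottom if centred [[278.0, 233.3], [260.2, 234.6], [278.4, 220.5], [260.3, 221.7]]
carrier top if centred [[283.1, 177.7], [293.8, 176.1], [296.3, 191.6], [285.6, 193.2]]
```

View pics/b1.png

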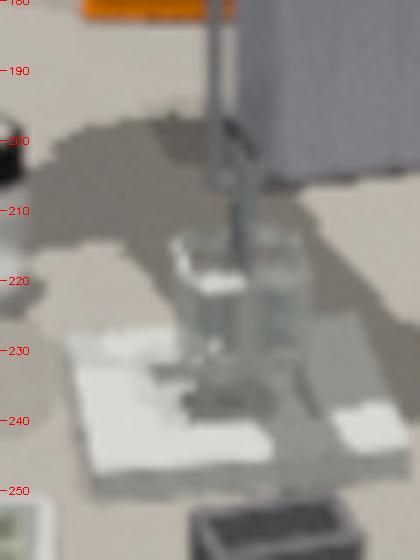

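View pics/b2.png

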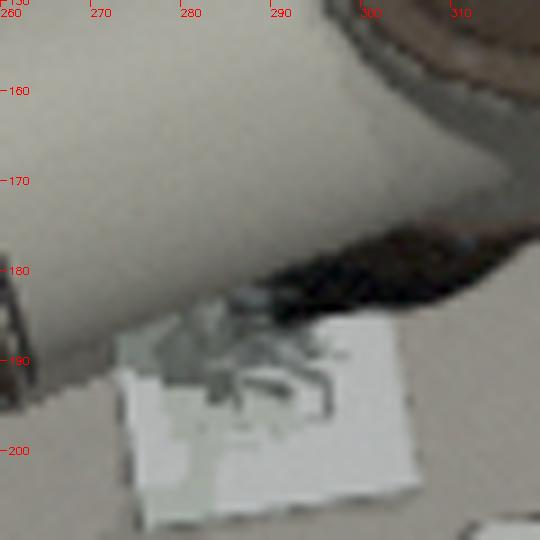

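Emit:
{"method": "jog_arm", "body": {"rows": [[[0.05,0,0.3],[0,0,0],1.0],[[0,0,0.3],[0,0,0],1.0],[[0,0,0.3],[0,0,0],1.0],[[0,0,0.3],[0,0,0],1.0],[[0,0,0.3],[0,0,0],1.0],[[0,0,0.3],[0,0,0],1.0],[[0,0,0.2],[0,0,0],1.0],[[0,0,0.2],[0,0,0],1.0],[[0,0,0],[0,0,0],1.0]]}}

```text
clock: 27.7
position: [449.4, -6.1, 176.1]
ee_rot: [-0.063, 0.998, -0.001, 0.0]
contact_force: [0.6, 0.9, -3.3]
gripper_width: 15.2
```

Emit:
{"method": "jog_arm", "body": {"rows": [[[0,0,0.1],[0,0,0],1.0],[[0,0,0.1],[0,0,0],1.0],[[0,0,0],[0,0,0],1.0]]}}

```text
clock: 28.08
position: [449.5, -6.1, 174.2]
ee_rot: [-0.063, 0.998, -0.001, 0.0]
contact_force: [0.4, -0.0, -4.6]
gripper_width: 15.2
```

Emit:
{"method": "jog_arm", "body": {"rows": [[[0,0,0.1],[0,0,0],1.0],[[0,0,0.1],[0,0,0],1.0],[[0,0,0],[0,0,0],1.0]]}}

```text
clock: 28.45
position: [449.4, -6.1, 172.2]
ee_rot: [-0.063, 0.998, -0.001, 0.0]
contact_force: [0.0, -0.0, -3.3]
gripper_width: 15.4
```

Emit:
{"method": "jog_arm", "body": {"rows": [[[0,0,0.1],[0,0,0],1.0],[[0,0,0.1],[0,0,0],1.0],[[0,0,0],[0,0,0],1.0]]}}

```text
clock: 28.82
position: [449.6, -6.1, 170.3]
ee_rot: [-0.063, 0.998, -0.001, 0.0]
contact_force: [-0.1, -0.4, -2.7]
gripper_width: 15.2
```

Emit:
{"method": "jog_arm", "body": {"rows": [[[0,0,0.1],[0,0,0],1.0],[[0,0,0],[0,0,0],1.0],[[0,0,0],[0,0,0],1.0]]}}

```text
clock: 29.2
position: [449.8, -6.0, 169.5]
ee_rot: [-0.063, 0.998, -0.001, 0.001]
contact_force: [-0.1, -0.2, -1.2]
gripper_width: 15.4
```

Emit:
{"method": "jog_arm", "body": {"rows": [[[0,0,0.1],[0,0,0],1.0],[[0,0,0],[0,0,0],1.0],[[0,0,0],[0,0,0],1.0]]}}

```text
clock: 29.58
position: [449.5, -6.1, 168.2]
ee_rot: [-0.063, 0.998, -0.001, 0.0]
contact_force: [-0.4, -0.2, -0.9]
gripper_width: 15.3
```

Run:
```python
from mv import *
for i in range(2): snap('side','s9.png');plan([449.6,-6,180],7.2)
from zoom import zoom
zoom('pics/s9.png',235,180,60,80,7,'pics/b1.png')
```

```text
turn deg [-0.1   0.01  0.03]
t 29.625 pos [449.5  -6.1 168.3] yaw 7.23 tilt 0.1 delta cm in tool now [-0.009  0.008 -1.175] F [-0.26 -0.68 -0.06] w 15.3
turn deg [-0.1   0.02  0.03]
t 29.675 pos [449.5  -6.1 168.3] yaw 7.23 tilt 0.1 delta cm in tool now [-0.008  0.007 -1.175] F [-0.22 -0.17 -0.91] w 15.6
```

View pics/b1.png

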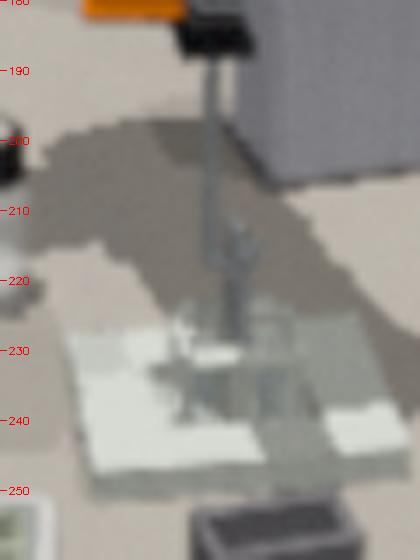

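Emit:
{"method": "jog_arm", "body": {"rows": [[[0,0,0.2],[0,0,0],1.0],[[0,0,0.2],[0,0,0],1.0],[[0,0,0.12],[0,0,0],1.0],[[0,0,0],[0,0,0],1.0],[[0,0,0],[0,0,0],1.0]]}}

```text
clock: 30.3
position: [449.6, -6.1, 163.1]
ee_rot: [-0.063, 0.998, -0.001, 0.0]
contact_force: [0.1, 0.2, -0.5]
gripper_width: 15.6
```

Emit:
{"method": "jog_arm", "body": {"rows": [[[0.15,0,0],[0,0,0],1.0],[[0.15,0,0],[0,0,0],1.0],[[0,0,0],[0,0,0],1.0]]}}

```text
clock: 30.68
position: [446.4, -6.5, 163.1]
ee_rot: [-0.063, 0.998, -0.001, 0.0]
contact_force: [0.1, -0.2, -0.8]
gripper_width: 15.4
```

Emit:
{"method": "jog_arm", "body": {"rows": [[[0.1,0,0],[0,0,0],1.0],[[0.1,0,0],[0,0,0],1.0],[[0,0,0],[0,0,0],1.0]]}}

```text
clock: 31.05
position: [444.5, -6.8, 163.1]
ee_rot: [-0.063, 0.998, -0.001, 0.0]
contact_force: [0.1, 0.7, -1.3]
gripper_width: 15.0
```

Emit:
{"method": "jog_arm", "body": {"rows": [[[0.1,0,0],[0,0,0],1.0],[[0.1,0,0],[0,0,0],1.0],[[0,0,0],[0,0,0],1.0]]}}

```text
clock: 31.42
position: [442.5, -7.0, 163.1]
ee_rot: [-0.063, 0.998, -0.001, 0.0]
contact_force: [0.6, -0.4, -0.2]
gripper_width: 15.1
```

Free so far (7 mm out); continuing.

Emit:
{"method": "jog_arm", "body": {"rows": [[[0.15,0,0],[0,0,0],1.0],[[0.15,0,0],[0,0,0],1.0],[[0.1,0,0],[0,0,0],1.0],[[0,0,0],[0,0,0],1.0]]}}

```text
clock: 31.92
position: [438.5, -7.5, 163.1]
ee_rot: [-0.063, 0.998, -0.001, 0.0]
contact_force: [-0.2, -0.7, 0.1]
gripper_width: 15.2
```

Emit:
{"method": "jog_arm", "body": {"rows": [[[0.2,0,0],[0,0,0],1.0],[[0.2,0,0],[0,0,0],1.0],[[0,0,0],[0,0,0],1.0]]}}

```text
clock: 32.3
position: [434.5, -8.0, 163.1]
ee_rot: [-0.063, 0.998, -0.001, 0.0]
contact_force: [0.2, -0.3, -0.8]
gripper_width: 15.3
```

Emit:
{"method": "jog_arm", "body": {"rows": [[[0.3,0,0],[0,0,0],1.0],[[0.4,0,0],[0,0,0],1.0],[[0.5,0,0],[0,0,0],1.0],[[0.5,0,0],[0,0,0],1.0],[[0,0,0],[0,0,0],1.0]]}}

```text
clock: 32.92
position: [417.3, -10.2, 163.1]
ee_rot: [-0.063, 0.998, -0.001, 0.0]
contact_force: [0.3, 0.0, -1.0]
gripper_width: 15.6
```

Run:
```python
from mv import *
snap('side','s10.png');plan([449.6,-6,180],7.2)
from zoom import zoom
zoom('pics/s10.png',235,180,60,80,7,'pics/b1.png')
```

```text
turn deg [-0.1   0.03  0.04]
t 32.975 pos [417.7 -10.1 163.2] yaw 7.24 tilt 0.1 delta cm in tool now [-3.221  0.006 -1.682] F [ 0.22  0.76 -0.7 ] w 15.3
```

View pics/b1.png

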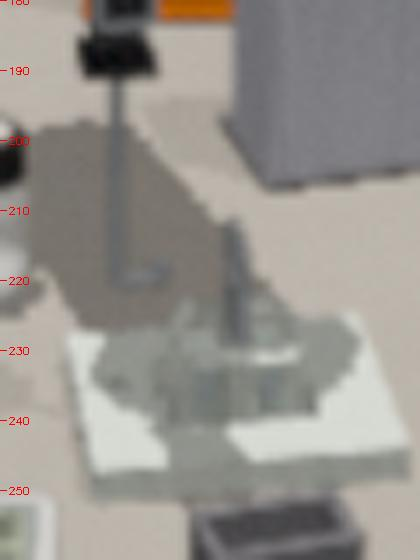

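Emit:
{"method": "jog_arm", "body": {"rows": [[[0,0,-1],[0,0,0],1.0],[[0,0,-2],[0,0,0],1.0],[[0,0,-2.5],[0,0,0],1.0],[[0,0,-2.5],[0,0,0],1.0],[[0,0,-2.0],[0,0,-3.6],1.0],[[0,0,0],[0,0,-4.0],1.0],[[0,0,0],[0,0,0],1.0],[[0,0,0],[0,0,0],1.0]]}}

```text
clock: 33.98
position: [417.7, -10.0, 263.1]
ee_rot: [-0.129, 0.992, -0.001, 0.0]
contact_force: [0.1, 0.0, -0.7]
gripper_width: 15.3
```

Run:
```python
from mv import *
plan([453.4,-195.4,262],14.83)
```

```text
turn deg [-0.1  -0.01 -0.06]
t 33.975 pos [417.7 -10.  263.1] yaw 14.77 tilt 0.1 delta cm in tool now [  1.269 -18.835   0.141] F [ 0.11  0.04 -0.71] w 15.3
```

Emit:
{"method": "jog_arm", "body": {"rows": [[[0.1,-1.5,0],[0,0,0],1.0],[[0.2,-2.7,0],[0,0,0],1.0],[[0.2,-3.0,0],[0,0,0],1.0],[[0.2,-3.0,0],[0,0,0],1.0],[[0.2,-3.0,0],[0,0,0],1.0],[[0.2,-2.8,0],[0,0,0],1.0],[[0.1,-1.8,0],[0,0,0],1.0],[[0.07,-1.0,0],[0,0,0],1.0],[[0,0,0],[0,0,0],1.0],[[0,0,0],[0,0,0],1.0]]}}

```text
clock: 35.22
position: [453.4, -194.5, 263.3]
ee_rot: [-0.129, 0.992, -0.001, 0.0]
contact_force: [0.3, -0.2, -0.7]
gripper_width: 15.4
```

Run:
```python
from mv import *
plan([453.4,-195.4,220],14.83)
snap('side','s11.png');snap('top','t11.png')
from zoom import zoom
zoom('pics/s11.png',230,140,80,140,4,'pics/b1.png')
zoom('pics/t11.png',250,150,70,60,8,'pics/b2.png')
```

```text
turn deg [-0.08 -0.01  0.02]
t 35.225 pos [ 453.4 -194.5  263.3] yaw 14.85 tilt 0.08 delta cm in tool now [ 0.023 -0.08   4.331] F [ 0.28 -0.21 -0.73] w 15.4
```

View pics/b1.png

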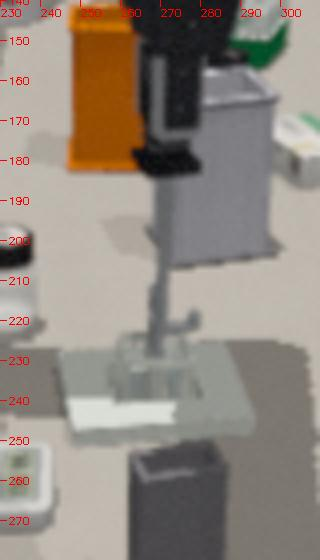

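View pics/b2.png

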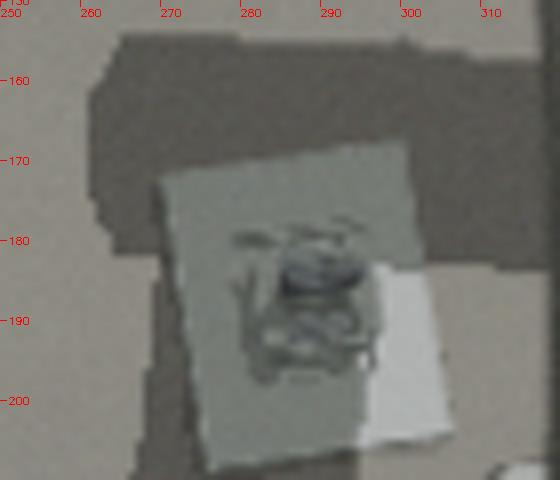

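Emit:
{"method": "jog_arm", "body": {"rows": [[[0,-0.08,1.5],[0,0,0],1.0],[[0,0,2.5],[0,0,0],1.0],[[0,0,1.5],[0,0,0],1.0],[[0,0,0.5],[0,0,0],1.0],[[0,0,0.5],[0,0,0],1.0],[[0,0,0.5],[0,0,0],1.0],[[0,0,0],[0,0,0],1.0]]}}

```text
clock: 36.2
position: [453.8, -195.9, 193.3]
ee_rot: [-0.129, 0.992, -0.001, 0.0]
contact_force: [-0.1, 0.0, -0.5]
gripper_width: 15.2
```

Emit:
{"method": "jog_arm", "body": {"rows": [[[0,0,0.6],[0,0,0],1.0],[[0,0,1.0],[0,0,0],1.0],[[0,0,1.2],[0,0,0],1.0],[[0,0,1.2],[0,0,0],1.0],[[0,0,1.2],[0,0,0],1.0],[[0,0,0.8],[0,0,0],1.0],[[0,0,0.5],[0,0,0],1.0],[[0,0,0],[0,0,0],1.0]]}}

```text
clock: 37.2
position: [453.8, -196.0, 128.1]
ee_rot: [-0.129, 0.992, -0.001, -0.0]
contact_force: [-0.7, -0.4, -0.5]
gripper_width: 15.3
```

Run:
```python
from mv import *
plan([453.3,-195.4,111],14.83)
snap('side','s12.png')
from zoom import zoom
zoom('pics/s12.png',230,200,80,100,6,'pics/b1.png')
```

```text
turn deg [-0.09 -0.03  0.  ]
t 37.2 pos [ 453.8 -196.   128.1] yaw 14.83 tilt 0.1 delta cm in tool now [0.031 0.07  1.71 ] F [-0.74 -0.43 -0.54] w 15.3
```

View pics/b1.png

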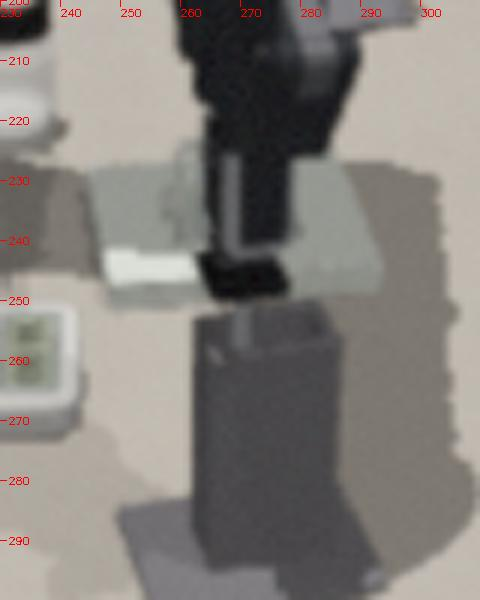

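Emit:
{"method": "jog_arm", "body": {"rows": [[[0.03,0.06,0.4],[0,0,0],1.0],[[0,0,0.4],[0,0,0],1.0],[[0,0,0.3],[0,0,0],1.0],[[0,0,0.3],[0,0,0],1.0],[[0,0,0],[0,0,0],1.0]]}}

```text
clock: 37.88
position: [453.2, -195.5, 114.1]
ee_rot: [-0.129, 0.992, -0.001, -0.0]
contact_force: [-0.7, -0.5, -0.1]
gripper_width: 15.1
```

Emit:
{"method": "jog_arm", "body": {"rows": [[[0,0,0.1],[0,0,0],1.0],[[0,0,0.1],[0,0,0],1.0],[[0,0,0],[0,0,0],1.0]]}}

```text
clock: 38.25
position: [453.4, -195.5, 112.3]
ee_rot: [-0.129, 0.992, -0.001, 0.0]
contact_force: [-0.4, -0.1, -0.8]
gripper_width: 15.2
```

Emit:
{"method": "jog_arm", "body": {"rows": [[[0,0,0.1],[0,0,0],1.0],[[0,0,0],[0,0,0],1.0]]}}

```text
clock: 38.5
position: [453.3, -195.5, 111.3]
ee_rot: [-0.129, 0.992, -0.001, 0.0]
contact_force: [-0.8, -0.0, -0.8]
gripper_width: 15.0
```

Emit:
{"method": "jog_arm", "body": {"rows": [[[0,0,0.1],[0,0,0],1.0],[[0,0,0],[0,0,0],1.0]]}}

```text
clock: 38.75
position: [453.5, -195.5, 110.8]
ee_rot: [-0.129, 0.992, -0.001, 0.0]
contact_force: [-1.1, 0.9, 2.6]
gripper_width: 15.2
```

Emit:
{"method": "jog_arm", "body": {"rows": [[[0,0,0.05],[0,0,0],1.0],[[0,0,0],[0,0,0],1.0]]}}

```text
clock: 39.0
position: [453.5, -195.6, 110.7]
ee_rot: [-0.129, 0.992, -0.001, 0.0]
contact_force: [-3.0, 1.2, 5.8]
gripper_width: 15.1
```

Emit:
{"method": "jog_arm", "body": {"rows": [[[0,0,0],[0,0,0],4.5],[[0,0,0],[0,0,0],4.5],[[0,0,0],[0,0,0],5.0],[[0,0,-0.5],[0,0,0],5.0],[[0,0,-2],[0,0,0],5.0],[[0,0,-3],[0,0,0],5.0],[[0,0,-3],[0,0,0],5.0],[[0,0,-3],[0,0,0],5.0],[[0,0,-3],[0,0,0],5.0],[[0,0,0],[0,0,0],5.0]]}}

```text
clock: 40.25
position: [454.7, -195.6, 257.8]
ee_rot: [-0.129, 0.992, -0.002, 0.003]
contact_force: [0.3, 0.1, -0.8]
gripper_width: 50.1
```

Emit:
{"method": "jog_arm", "body": {"rows": [[[2,-4,0],[0,0,0],5.0],[[2,-4,0],[0,0,0],5.0],[[2,-4,0],[0,0,0],5.0],[[2,-4,0],[0,0,0],5.0],[[2,-4,0],[0,0,0],5.0],[[2,-3,0],[0,0,0],5.0],[[0,0,0],[0,0,0],5.0]]}}

```text
clock: 41.12
position: [394.9, -449.8, 253.5]
ee_rot: [-0.127, 0.992, 0.0, -0.001]
contact_force: [0.0, 1.5, -1.0]
gripper_width: 50.0
```

Run:
```python
from mv import *
plan([453.3,-195.4,111],14.83)
snap('side','s13.png');snap('top','t13.png')
from zoom import zoom
zoom('pics/s13.png',225,190,80,120,5,'pics/b1.png')
zoom('pics/t13.png',250,150,130,70,6,'pics/b2.png')
c,s=np.cos(np.radians(7.2)),np.sin(np.radians(7.2))
P=lambda a,b,z:[457.5+c*a-s*b,-5+s*a+c*b,z]
print(proj('top',[P(22,15,40),P(22,-15,40),P(-22,-15,40),P(-22,15,40),P(0,14,78),P(0,-14,78)]).round(1).tolist(), proj('side',[P(22,-15,40),P(-22,-15,40),P(0,0,78)]).round(1).tolist())
```

```text
turn deg [ 0.03 -0.1  -0.21]
t 41.125 pos [ 394.9 -449.8  253.5] yaw 14.62 tilt 0.1 delta cm in tool now [-12.1    23.131  14.243] F [ 0.02  1.54 -0.96] w 50.0
[[282.5, 179.2], [292.9, 177.7], [295.4, 192.9], [284.9, 194.4], [285.1, 184.5], [295.2, 183.0]] [[278.1, 229.1], [260.3, 230.3], [268.5, 213.0]]
```

View pics/b1.png

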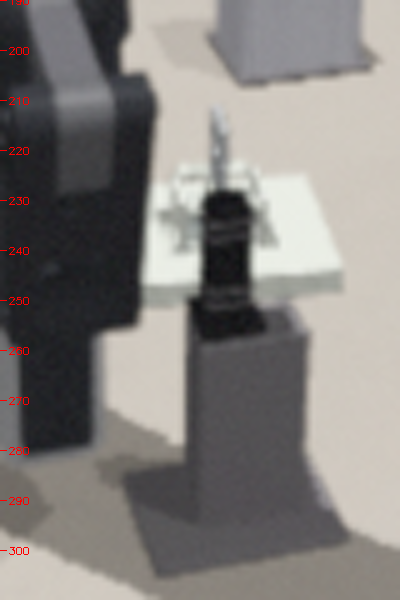

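View pics/b2.png

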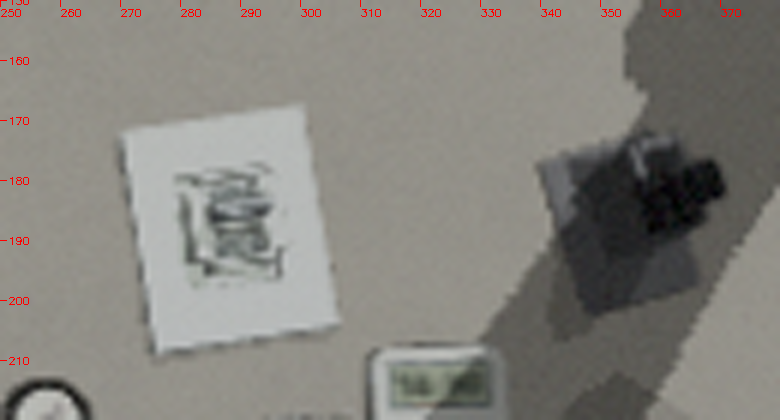

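Emit:
{"method": "jog_arm", "body": {"rows": [[[0,0,0],[0,0,0],5.0],[[0,0,0],[0,0,0],5.0],[[0,0,0],[0,0,0],5.0]]}}

```text
clock: 41.6
position: [396.5, -447.7, 255.6]
ee_rot: [-0.13, 0.992, -0.001, 0.0]
contact_force: [0.1, -0.3, 0.2]
gripper_width: 49.6
```

Run:
```python
from h import *
print(arm.job_done())
```

```text
the job is handed in; nothing more can be done
None
```

The carrier is out of the well, standing in the tray's recess and unhooked, and the rod is back in its stand. I handed the job in at about 41.6 s; no verdict was reported.

- **Finding the eye:** I lowered the hook onto the tab's top edge and felt contact at about 86 mm above the table. I pressed a little further than needed, so the wrist reading reached about 12 N against the 20 N limit. I then went down beside the tab and slid the tip through the eye without feeling any contact.
- **Lift and placing:** The carrier hung on the hook at about 3.3 N, rod included. I set it down slowly, dropped the hook clear of the bar and drew it out. The readings stayed within sensor noise.
- **Rod:** I lowered it until the collar met the stand, at the same height as at pick-up (110.8 mm), then released it and moved the arm away.

**Last checks:** The final pictures show the carrier upright in the recess, with its tab within about 1 pixel (2–3 mm) of the expected place in the top view. The rod's handle is where it was at the start. The part of the timer visible in the last top view looks unmoved. The jar shows only at the edge of that view, and I did not measure either. No check failed. The one disagreement was that the side camera put the well a few millimetres off the top camera's position, and the top camera's value worked.

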